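# Ready the brush and open the paint jar

## Robot

A 7-joint arm with a two-finger parallel gripper is mounted at the origin on the work surface. World frame = base frame: x ahead of the robot, y to its left, z up, the work surface at z = 0. Lengths are in m, angles in rad, forces in N, time in s.
With the tool pointing down it reaches from about 0.425 to 0.975 m from the base axis. Payload 16.7 kg.
Tool frame: the origin (TCP) lies at the very end of the fingers, on their centre line; the grasp point (between the pads) lies 19 mm behind it (r.tcp_to_grasp is the distance from the TCP to the grasp point, in m); z points along the fingers, y is the line along which they close (so a half turn about z gives the same grasp; the last joint's range is limited). The gripper opens to 85 mm and grips with 20 to 120 N. Pads are 22 mm wide; open, the fingers measure 114 mm over their backs; the gripper's body (76 mm by 85 mm) begins 54 mm behind the grasp point. The pads swing forward as they close: fully open they stand 13 mm farther back than shut.
Start: joints at [1.026, 0.426, 0.074, 1.606, -0.034, 1.111, -0.067], TCP at [0.26, -0.623, 0.231] pointing down, gripper open.
Joint ranges: [-2.85, 2.85], [-0.5, 2.14], [-1.23, 1.37], [0.21, 2.46], [-1.02, 4.16], [0.16, 2.05], [-2.73, 2.73]. Speed limits (rad/s): [1.89, 1.89, 2.39, 2.39, 3.01, 3.01, 3.01].

## Interface

Orientations are given as a rotation vector (axis times angle).
In Python, from plant import r, cams gives the robot as it stands. The module is installed in compiled form; this text tells all that it offers.
- The arm moves only by the tool send_rows, never from a script. Its argument "rows" is a list of rows, each an object of numbers: "gripper": the opening, from 0 (shut) to 1 (fully open); "tx", "ty", "tz": the shift along the tool's x, y, z in units of 0.06 m (1.0 is 0.06 m); "roll": the turn about the tool's z in units of 5 degrees (1.0 is 5 degrees). In form: [{"gripper": .., "tx": .., "ty": .., "tz": .., "roll": ..}, ...]. A call has 1 to 12 rows; each row shifts and turns the commanded pose from where the row before left it, along the tool's axes as they then stand; what a row does not reach is not made up. A row lasts 1/8 s, in which the tool goes at most 62.5 mm and 10.7 degrees, less where a joint would pass 70% of its speed; a pose out of reach is approached as far as the arm can. A call with a number of a shift or a turn outside -1 to 1 is refused whole. A call with a gripper value outside its range is refused whole. The fingers move at their own pace and stop on an object; the grip force is fixed at half the most. Time passes only in rows, so rows that do not move let the fingers close. It gives the time, the measured TCP pose, the force, the opening and the grip force at its end, in the units of the state.
- r.observe(): the state, without advancing time (a new reading comes with each control period).
- cams.capture(name): name is "scene" or "top" or "wrist"; returns the picture (400x640x3 uint8, blue, green, red); there is no depth.
- cams.get_calibration(name): a dict with "fx", "fy", "cx", "cy" (pixels), "position" and "attitude" of the camera in the world. Camera axes: x right, y down, z forward; pixel columns grow to the right and rows downward; lengths in m; the calibration is good to about 2 mm. A picture is of the moment at which its call begins: read the wrist's pose just before it. get_calibration takes no time and is no camera call; for the wrist camera it gives the pose at the moment of the call.
- r.finish_job(): hands the job in; it is judged then, once.
Trained networks look in the newest picture that a camera, given by its name, has taken for a name from the list of things; names that differ only in an ending like _2 or _b are one class to them, and where a whole thing is asked for, a point or a joint stands for the part that bears it (a point fixed in the world has none). Each returns a list of dicts, best first, with "score" (0 to 1); they miss things now and then, are a little off and sometimes report something else, mostly with a low value. They report only what shows in the picture. A call takes as long as a camera call. They do not tell look-alikes from the thing itself.
- cams.search_frame(camera, name): "rect" ([centre column, centre row, width, height] in pixels, round what is visible of it).
The state is a dict: "time": time; "joints": joint angles; "qd": joint speeds; "effort": joint torques, N m; "position": TCP position; "ee_rot": TCP orientation; "contact_force": force on the tool from outside, world axes, zero at the start; "wrist_torque": the same for the moment, N m; "width": finger opening in m; "grip_force": force on a finger pad.
Only numpy, scipy, OpenCV 4.12 (cv2) and the standard library are available. Lean on these libraries where they do the work, as an engineer would, in place of code of your own. Each camera call takes 0.05 s, during which the arm holds its last target. There are 200 camera calls.

## Task

First pull the wide flat brush out of the wooden brush block, stand it handle down in the square brush well of the plywood caddy and let go. Then unscrew the tight cap of the square paint jar, which the caddy braces, until the thread lets go, and lift it off. Finish while still holding the cap level, straight above the open jar and a few centimetres clear of it, with the jar down in its socket and everything else left where it was.

Things in the scene. Friction and masses are not known exactly. Their poses are not given: they have to be found in the camera images.
- brush_grip (a point): Middle of the flat steel ferrule of the wide brush, 165 mm above its foot, 46 mm below its top. Ferrule 12 mm thick along the brush's x, 28 mm wide along its y, 40 mm high. z runs along the brush to the bristles. The brush stands handle down in one of the block's three holes, loose enough to lean slightly; it is the tallest and widest of the three brushes.
- brush_foot (a point): Centre of the lower end of the wide brush's handle, on its long axis (z, up to the bristles). The handle is round, 12 mm in diameter, 150 mm long; at the start its foot is 10 mm above the table.
- brush: The wide flat brush, 211 mm long, 60 g; origin at its foot, axes as at its ferrule.
- well_floor (a point): Centre of the inner floor of the caddy's square brush well, 8 mm above the table; axes as the caddy's. The well is 30 mm by 30 mm inside, walls 4 mm, rim 70 mm above this floor. It is 190 mm from the jar's axis, at the caddy's other end.
- jar_mouth (a point): Centre of the top of the jar's open neck, 99 mm above the jar's foot, 107 mm above the table; axes are the jar's, z up. Neck 42 mm in diameter, rising 35 mm from the flat shoulder of the square body.
- jar: The white square paint jar, body 66 mm wide and 64 mm high; 0.3 to 0.65 kg; origin at the centre of its underside. It stands loose in the caddy's square socket (70 mm inside, rim 38 mm above the table), which stops it from turning but not from being lifted.
- cap_center (a point): Centre of the jar's black ribbed screw cap, half-way up it. Cap 59 mm in diameter, 30 mm high, 60 g; z up through its top. Screwed on, its lower edge is 8 mm above the jar's shoulder and this point 12 mm below the height of the mouth; it must rise 27 mm for its lower edge to clear the mouth.
- cap: The cap; origin at the centre of its lower edge. Unscrews counterclockwise seen from above (positive yaw), tight (about 0.1 to 0.5 N m). Its yaw relative to the jar's: starts between -75 and -43 degrees, thread lets go at about -20, stop at about +15 (0 is mid free range). So one turn of at most 1.4 rad, with hardly any rise, then lift straight up.
- caddy: The plywood caddy, a board 100 mm (x) by 280 mm (y), 8 mm thick, fixed to the table; origin at the centre of its underside, z up. Jar socket centred at its y = -90 mm, brush well at y = +100 mm; a small pastel block lies between them.
- block: The fixed wooden brush block, 70 mm (x) by 190 mm (y), 60 mm high; origin at the centre of its underside. Its three holes, 14 mm wide and 50 mm deep, lie at y = -60, 0 and +60 mm.
- pastel: Bystander, to be left alone: small terracotta pastel block on the caddy. Origin at its underside or lower end.
- bottle: Bystander, to be left alone: green bottle, 170 mm high. Origin at its underside or lower end.
- ink1: Bystander, to be left alone: small round ink jar, 50 mm high. Origin at its underside or lower end.
- ink2: Bystander, to be left alone: small round ink jar, 50 mm high. Origin at its underside or lower end.
- tape: Bystander, to be left alone: roll of paper tape, 90 mm across. Origin at its underside or lower end.
- knife: Bystander, to be left alone: palette knife lying on the table. Origin at its underside or lower end.
- tumbler: Bystander, to be left alone: clear empty tumbler, 110 mm high. Origin at its underside or lower end.
- liner1: Bystander, to be left alone: thin liner brush in the block. Origin at its underside or lower end.
- liner2: Bystander, to be left alone: thin liner brush in the block. Origin at its underside or lower end.
Mind the look-alikes: they are no part of the job. Of the things shaped like the cap, the black one is meant.

How it is judged:
On the way:
1. the wide brush stands in the caddy's well, let go, and the cap is still screwed on (horizontal distance between brush_foot and well_floor below 0.022 m and z of brush_foot in the frame of well_floor below 0.012 m and angle between brush_foot's own z axis and vertical below 0.45 rad and contact force between brush and the fingers below 0.05 N and linear speed of brush below 0.05 m/s and z of cap_center in the frame of jar_mouth below -0.009 m), for 0.2 s.
At the end, for the whole second after the job is handed in: Brush released in the well: foot within 22 mm of its axis, 12 mm of its floor, lean < 0.45 rad. Fingers hold the cap still, clear of all else, lower edge 3-70 mm above the mouth, within 30 mm of its axis, tilt < 0.3 rad. Jar within 7 mm of its socket floor, upright. Bystanders within 30 mm (horizontal distance between brush_foot and well_floor below 0.022 m and z of brush_foot in the frame of well_floor below 0.012 m and angle between brush_foot's own z axis and vertical below 0.45 rad and contact force between brush and the fingers below 0.05 N and z of cap_center in the frame of jar_mouth between 0.018 and 0.085 m and horizontal distance between cap_center and jar_mouth below 0.03 m and angle between cap_center's own z axis and vertical below 0.3 rad and contact force between cap and the fingers above 1 N and contact force between cap and jar below 0.05 N and contact force between cap and brush below 0.05 N and linear speed of cap below 0.03 m/s and z of jar in the frame of caddy below 0.015 m and angle between jar's own z axis and vertical below 0.1 rad and distance of each of pastel, bottle, ink1, ink2, tape, knife, tumbler, liner1, liner2 from where it was at the start of the episode below 0.03 m); the arm keeps its last pose, push and grip.
It fails at once if the jar is lifted out of its socket or tipped (z of jar in the frame of caddy above 0.034 m or angle between jar's own z axis and vertical above 0.3 rad).
It fails at once if a bystander is knocked away or another brush is pulled out (distance of any of pastel, bottle, ink1, ink2, tape, knife, tumbler, liner1, liner2 from where it was at the start of the episode above 0.05 m).
It also fails if it takes over 62 s, if anything falls off the work surface, if the arm or the gripper's body presses on something with over 40 N, if the wrist force passes 120 N, or if a joint passes its speed limit or range.

## Working session

There is one attempt and no reset: what is moved stays moved. The work goes in short steps, Python scripts to look and compute and a tool call to move; the robot and the scene stay as the last step left them, time stands still between calls to the robot, and variables do not carry over. Pictures are saved under pics/ and viewed, at most 11 in all, crops included, and the job is handed in when it is done.

Besides the shell and the picture viewer there is one more tool, called as name(argument=value, ...) on one line, values as JSON. send_rows: Moves the arm, as the interface text tells. Its arguments: {"type":"object","properties":{"rows":{"type":"array"}},"required":["rows"]}

```bash
mkdir -p pics; python3 - <<'E'
from plant import r,cams
import cv2,numpy as np
s=r.observe();print({k:np.round(v,3).tolist() for k,v in s.items()}, r.tcp_to_grasp)
for c in("scene","top"):
    im=cams.capture(c);cv2.imwrite(f"pics/{c}0.png",im)
    k=cams.get_calibration(c);print(c,{a:np.round(b,4).tolist() for a,b in k.items()})
    for n in("brush_grip","brush","brush_foot","well_floor","jar_mouth","jar","cap_center","cap","caddy","block","pastel","bottle","tumbler","liner1"):
        print(n,[(round(d["score"],2),np.round(d["rect"]).tolist()) for d in cams.search_frame(c,n)[:3]])
E
```

```text
{'time': 0.0, 'joints': [1.025, 0.427, 0.074, 1.607, -0.034, 1.111, -0.067], 'qd': [0.001, 0.001, 0.0, -0.001, 0.002, -0.001, 0.001], 'effort': [-0.001, -94.984, 3.76, -46.351, 0.019, 0.01, -0.0], 'position': [0.26, -0.622, 0.231], 'ee_rot': [-3.079, -0.617, 0.001], 'contact_force': [-0.392, -0.517, -1.154], 'wrist_torque': [0.016, 0.01, -0.068], 'grip_force': 0.0, 'width': 0.085} 0.0187
scene {'fx': 453.5031, 'fy': 453.5031, 'cx': 318.5205, 'cy': 197.4227, 'position': [1.4098, -0.582, 0.9758], 'attitude': [-2.0388, -1.0751, 0.4868]}
brush_grip [(0.51, [357.0, 166.0, 9.0, 42.0])]
brush [(0.51, [356.0, 166.0, 10.0, 46.0]), (0.4, [376.0, 240.0, 16.0, 21.0])]
brush_foot [(0.63, [356.0, 164.0, 10.0, 44.0])]
well_floor [(0.93, [267.0, 228.0, 92.0, 66.0])]
jar_mouth [(0.66, [241.0, 234.0, 28.0, 23.0])]
jar [(0.74, [241.0, 238.0, 28.0, 14.0]), (0.71, [266.0, 227.0, 89.0, 66.0])]
cap_center [(0.87, [276.0, 260.0, 24.0, 20.0]), (0.77, [223.0, 218.0, 19.0, 19.0]), (0.55, [243.0, 222.0, 26.0, 24.0])]
cap [(0.79, [223.0, 218.0, 17.0, 20.0]), (0.62, [240.0, 221.0, 20.0, 19.0]), (0.6, [278.0, 260.
[... 576 characters left out ...]
 [451.0, 223.0, 33.0, 46.0]), (0.64, [268.0, 205.0, 15.0, 7.0])]
well_floor [(0.64, [256.0, 217.0, 53.0, 29.0]), (0.63, [364.0, 219.0, 75.0, 33.0])]
jar_mouth [(0.69, [388.0, 215.0, 24.0, 18.0])]
jar [(0.64, [390.0, 214.0, 27.0, 19.0])]
cap_center [(0.79, [385.0, 250.0, 16.0, 19.0]), (0.72, [390.0, 212.0, 15.0, 14.0]), (0.46, [370.0, 183.0, 16.0, 20.0])]
cap [(0.79, [387.0, 213.0, 22.0, 20.0]), (0.78, [388.0, 250.0, 19.0, 20.0]), (0.72, [362.0, 218.0, 76.0, 33.0])]
caddy [(0.75, [362.0, 217.0, 77.0, 34.0])]
block [(0.91, [255.0, 217.0, 53.0, 30.0])]
pastel []
bottle [(0.64, [321.0, 152.0, 15.0, 23.0])]
tumbler [(0.55, [404.0, 152.0, 25.0, 22.0]), (0.19, [385.0, 215.0, 22.0, 19.0])]
liner1 []
```

```bash
python3 - <<'E'
import cv2
a=cv2.imread("pics/scene0.png")[120:340,190:410];b=cv2.imread("pics/top0.png")[120:280,220:440]
cv2.imwrite("pics/sc1.png",cv2.resize(a,(600,600),interpolation=3));cv2.imwrite("pics/top1.png",cv2.resize(b,(800,582),interpolation=3))
E
```

```text
(no output)
```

View pics/sc1.png

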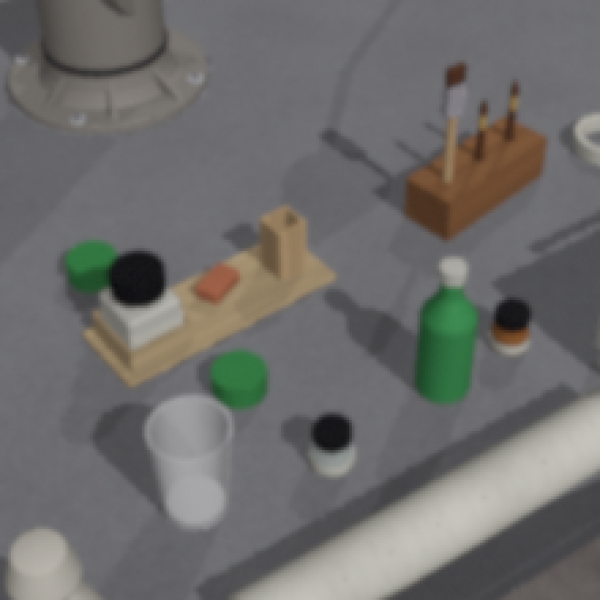

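View pics/top1.png

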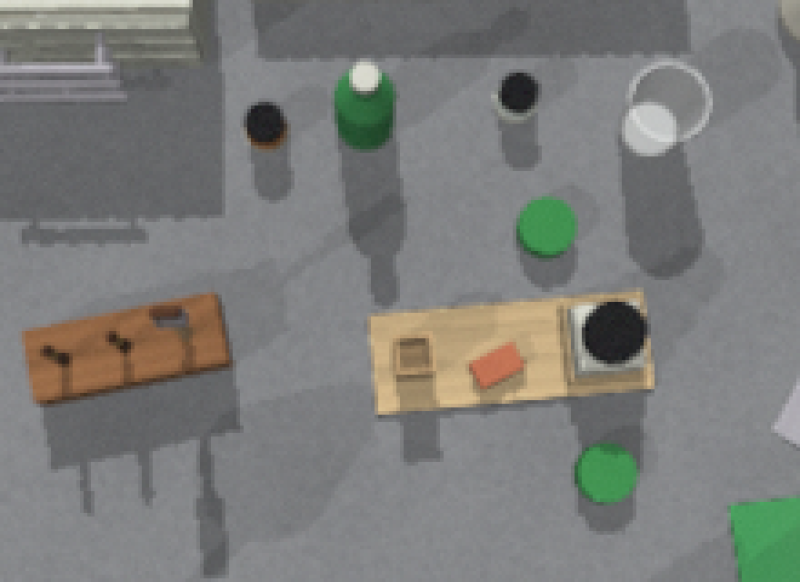

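The pictures show (crop pixels): the wide brush at (455,95) in scene / (170,315) in top, with liners at (483,130) and (513,110) in scene. The black cap is on the white jar at (137,278) / (613,332). Look-alikes are green caps at (92,266) and (240,378) and black-lidded ink jars at (513,320) and (332,435). I choose the wide brush and the black cap.

```bash
cat >h.py <<'E'
import numpy as np,cv2
from scipy.spatial.transform import Rotation as R
from scipy.optimize import least_squares
from plant import r,cams
def proj(k,P):
    p=(np.atleast_2d(P)-k["position"])@R.from_rotvec(k["attitude"]).as_matrix()
    return np.c_[k["fx"]*p[:,0]/p[:,2]+k["cx"],k["fy"]*p[:,1]/p[:,2]+k["cy"]]
def ray(k,uv):
    return R.from_rotvec(k["attitude"]).apply([(uv[0]-k["cx"])/k["fx"],(uv[1]-k["cy"])/k["fy"],1])
def onz(k,uv,z):
    d=ray(k,uv);p=np.array(k["position"]);return p+d*(z-p[2])/d[2]
def tri(obs):
    A=np.zeros((3,3));b=np.zeros(3)
    for k,uv in obs:
        d=ray(k,uv);d/=np.linalg.norm(d);M=np.eye(3)-np.outer(d,d);A+=M;b+=M@k["position"]
    return np.linalg.solve(A,b)
def rect(corners,hx,hy): # corners world xy -> pose x,y,yaw matching any order
    c=np.mean(corners,0)[:2];return c
E
python3 - <<'E'
from h import *
T=cams.get_calibration("top");S=cams.get_calibration("scene")
t=lambda u,v:(u/3.636+220-.4,v/3.636+120-.4)
s=lambda u,v:(u/2.727+190-.3,v/2.727+120-.3)
f=lambda a:np.round(a,4).tolist()
cad=[onz(T,t(*c),.008)[:2] for c in[(370,317),(642,291),(655,387),(378,414)]]
blk=[onz(T,t(*c),.06)[:2] for c in[(22,332),(217,293),(232,362),(40,403)]]
for n,c in(("cad",cad),("blk",blk)):
    c=np.array(c);m=c.mean(0);d=(c[0]+c[3]-c[1]-c[2])/2;yaw=np.arctan2(-d[0],d[1])
    e=np.array([-np.sin(yaw),np.cos(yaw)])
    print(n,f(m),"len",f(np.linalg.norm(d)),"w",f(np.linalg.norm((c[0]+c[1]-c[2]-c[3])/2)),"yaw",f(yaw),"y-60",f(m-.06*e),"+60",f(m+.06*e),"soc",f(m-.09*e),"well",f(m+.1*e))
sc=[onz(S,s(*c),.008)[:2] for c in[(85,332),(133,385),(337,272)]];print("scene cad corners",f(sc),"vs",f(cad))
print("captop tri",f(tri([(T,t(613,332)),(S,s(137,270))])))
print("captop z.122 top",f(onz(T,t(613,332),.126)),f(onz(T,t(413,357),.078)),"scene well rim",f(onz(S,s(289,217),.078)))
print("brush ferrule scene z.175",f(onz(S,s(455,98),.175)),"tip scene",f(onz(S,s(456,68),.221)),"hole scene",f(onz(S,s(449,182),.06)))
print("brush top tip",f(onz(T,t(168,313),.221)), "tri",f(tri([(T,t(168,313)),(S,s(456,66))])))
E
```

```text
cad [0.492, -0.1162] len 0.2771 w 0.0975 yaw 0.0789 y-60 [0.4967, -0.176] +60 [0.4873, -0.0564] soc [0.4991, -0.2059] well [0.4841, -0.0165]
blk [0.4976, 0.259] len 0.189 w 0.07 yaw 0.1889 y-60 [0.5088, 0.2001] +60 [0.4863, 0.318] soc [0.5145, 0.1706] well [0.4788, 0.3572]
scene cad corners [[0.4594, -0.2553], [0.559, -0.2477], [0.5322, 0.0301]] vs [[0.5297, 0.025], [0.5515, -0.25], [0.4543, -0.2586], [0.4324, 0.0188]]
captop tri [0.4993, -0.2027, 0.1031]
captop z.122 top [0.4966, -0.1988, 0.126] [0.4815, -0.0148, 0.078] scene well rim [0.4884, -0.007, 0.078]
brush ferrule scene z.175 [0.5125, 0.2064, 0.175] tip scene [0.5176, 0.1996, 0.221] hole scene [0.521, 0.2008, 0.06]
brush top tip [0.5086, 0.2, 0.221] tri [0.5104, 0.2024, 0.2184]
```

send_rows(rows=[{"gripper":1,"tz":-0.3,"roll":-1},{"gripper":1,"tz":-0.3,"roll":-1},{"gripper":1,"tz":-0.3,"roll":-1},{"gripper":1,"tz":-0.3,"roll":-1},{"gripper":1,"tz":-0.3,"roll":-1},{"gripper":1,"tz":-0.3,"roll":-1},{"gripper":1,"roll":-1},{"gripper":1,"roll":-1},{"gripper":1,"roll":-1},{"gripper":1,"roll":-1},{"gripper":1,"roll":-1},{"gripper":1,"roll":-1}])

```text
$.rows[0]: bad value
```

```bash
cat >>h.py <<'E'
def where():
    s=r.observe();M=R.from_rotvec(s["ee_rot"]).as_matrix()
    print("t",round(s["time"],2),"tcp",np.round(s["position"],4),"yangle",np.round(np.degrees(np.arctan2(M[1,1],M[0,1])),1),"tilt",np.round(np.degrees(np.arccos(-M[2,2])),2),"j",np.round(s["joints"],2),"F",np.round(s["contact_force"],1),"w",round(s["width"],4),"g",np.round(s["grip_force"],1))
    return s,M
def go(target):
    s,M=where();d=np.array(target)-s["position"];print("need tool units total",np.round(M.T@d/.06,2))
E
python3 - <<'E'
from h import *
go([.47,-.26,.33])
E
```

```text
t 1.5 tcp [ 0.2602 -0.6228  0.2313] yangle -67.3 tilt 0.01 j [ 1.03  0.43  0.07  1.61 -0.03  1.11 -0.07] F [0.7 0.5 0.1] w 0.0854 g 0.0
need tool units total [ 5.56 -4.23 -1.64]
```

send_rows(rows=[{"gripper":1,"tx":0,"ty":0,"tz":-0.3,"roll":-1},{"gripper":1,"tx":0,"ty":0,"tz":-0.3,"roll":-1},{"gripper":1,"tx":0,"ty":0,"tz":-0.3,"roll":-1},{"gripper":1,"tx":0,"ty":0,"tz":-0.3,"roll":-1},{"gripper":1,"tx":0,"ty":0,"tz":-0.3,"roll":-1},{"gripper":1,"tx":0,"ty":0,"tz":-0.2,"roll":-1},{"gripper":1,"tx":0,"ty":0,"tz":0,"roll":-1},{"gripper":1,"tx":0,"ty":0,"tz":0,"roll":-1},{"gripper":1,"tx":0,"ty":0,"tz":0,"roll":-1},{"gripper":1,"tx":0,"ty":0,"tz":0,"roll":-1},{"gripper":1,"tx":0,"ty":0,"tz":0,"roll":-1},{"gripper":1,"tx":0,"ty":0,"tz":0,"roll":-1}])

```text
time: 3.0
position: [0.2602, -0.6228, 0.3333]
ee_rot: [-2.356, -2.078, -0.0]
contact_force: [-0.5, -0.2, 0.5]
width: 0.0853
grip_force: 0.0
```

```bash
python3 - <<'E'
from h import *
go([.45,-.26,.33])
k=cams.get_calibration("wrist");print({a:np.round(b,3).tolist() for a,b in k.items()}, R.from_rotvec(k["attitude"]).as_matrix()[:,2].round(2))
E
```

```text
t 3.0 tcp [ 0.2602 -0.6228  0.3333] yangle -7.2 tilt 0.0 j [ 1.16  0.36 -0.11  1.47  0.04  1.31  0.92] F [-0.5 -0.2  0.5] w 0.0853 g 0.0
need tool units total [6.39 2.39 0.06]
{'fx': 276.975, 'fy': 276.975, 'cx': 312.744, 'cy': 194.943, 'position': [0.269, -0.548, 0.475], 'attitude': [2.84, -0.178, -0.027]} [-0.04 -0.29 -0.96]
```

send_rows(rows=[{"gripper":1,"tx":0.5,"ty":0.2,"tz":0,"roll":0},{"gripper":1,"tx":0.8,"ty":0.3,"tz":0,"roll":0},{"gripper":1,"tx":0.8,"ty":0.3,"tz":0,"roll":0},{"gripper":1,"tx":0.8,"ty":0.3,"tz":0,"roll":0},{"gripper":1,"tx":0.8,"ty":0.3,"tz":0,"roll":0},{"gripper":1,"tx":0.8,"ty":0.3,"tz":0,"roll":0},{"gripper":1,"tx":0.8,"ty":0.3,"tz":0,"roll":0},{"gripper":1,"tx":0.8,"ty":0.3,"tz":0,"roll":0},{"gripper":1,"tx":0.3,"ty":0.1,"tz":0,"roll":0},{"gripper":1,"tx":0,"ty":0,"tz":0,"roll":0}])

```text
time: 4.25
position: [0.4524, -0.2594, 0.3335]
ee_rot: [2.357, 2.077, 0.0]
contact_force: [0.4, -0.3, 0.1]
width: 0.0853
grip_force: 0.0
```

```bash
python3 - <<'E'
from h import *
go([.50,.12,.33])
k=cams.get_calibration("wrist");im=cams.capture("wrist");cv2.imwrite("pics/w1.png",im)
import json;json.dump({a:np.array(b).tolist() for a,b in k.items()},open("w1.json","w"))
for n in("cap","jar","well_floor","caddy"):print(n,[(round(d["score"],2),np.round(d["rect"]).tolist()) for d in cams.search_frame("wrist",n)[:3]])
print(proj(k,[[.4985,-.205,.11],[.4835,-.0165,.078]]).round())
E
```

```text
t 4.25 tcp [ 0.4524 -0.2594  0.3335] yangle -7.2 tilt 0.02 j [ 0.73  0.11 -0.36  1.8   0.04  1.24  0.23] F [ 0.4 -0.3  0.1] w 0.0853 g 0.0
need tool units total [ 6.37 -0.01  0.06]
cap [(0.83, [343.0, 122.0, 47.0, 48.0]), (0.83, [410.0, 73.0, 42.0, 42.0]), (0.83, [257.0, 127.0, 40.0, 39.0])]
jar [(0.89, [341.0, 120.0, 48.0, 54.0])]
well_floor [(0.56, [326.0, 77.0, 86.0, 155.0])]
caddy [(0.86, [328.0, 76.0, 92.0, 152.0]), (0.6, [343.0, 123.0, 44.0, 49.0])]
[[343. 123.]
 [313. -39.]]
```

View pics/w1.png

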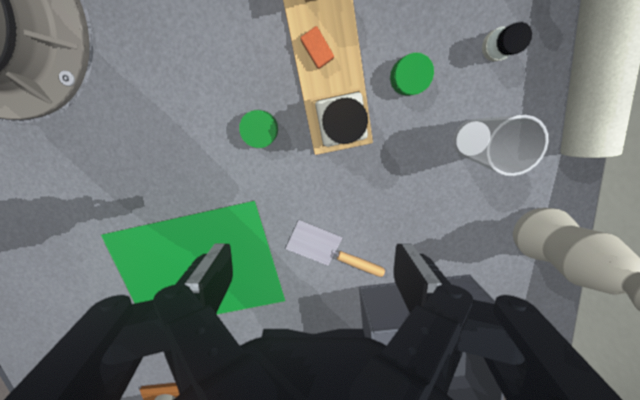

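The wrist view shows the black cap at (345,120) on the jar, with green caps at (412,73) and (258,129). It matches my prediction of (343,123). Next I look at the brush.

send_rows(rows=[{"gripper":1,"tx":0.5,"ty":0,"tz":0,"roll":0},{"gripper":1,"tx":0.8,"ty":0,"tz":0,"roll":0},{"gripper":1,"tx":0.8,"ty":0,"tz":0,"roll":0},{"gripper":1,"tx":0.8,"ty":0,"tz":0,"roll":0},{"gripper":1,"tx":0.8,"ty":0,"tz":0,"roll":0},{"gripper":1,"tx":0.8,"ty":0,"tz":0,"roll":0},{"gripper":1,"tx":0.8,"ty":0,"tz":0,"roll":0},{"gripper":1,"tx":0.5,"ty":0,"tz":0,"roll":0},{"gripper":1,"tx":0,"ty":0,"tz":0,"roll":0}])

```text
time: 5.62
position: [0.4965, 0.0863, 0.3333]
ee_rot: [-2.356, -2.077, -0.001]
contact_force: [0.3, -1.0, -0.2]
width: 0.0856
grip_force: 0.0
```

```bash
python3 - <<'E'
from h import *
go([.51,.2,.33])
k=cams.get_calibration("wrist");im=cams.capture("wrist");cv2.imwrite("pics/w2.png",im)
import json;json.dump({a:np.array(b).tolist() for a,b in k.items()},open("w2.json","w"))
p=proj(k,[[.51,.2,.221],[.51,.2,.06],[.4835,-.0165,.078]]).round();print(p)
u,v=p[0].astype(int)
x0,y0=max(u-100,0),max(v-75,0)
print(x0,y0);c=im[y0:y0+150,x0:x0+200];cv2.imwrite("pics/w2c.png",cv2.resize(c,None,fx=4,fy=4,interpolation=3))
E
```

```text
t 5.62 tcp [0.4965 0.0863 0.3333] yangle -7.2 tilt 0.04 j [ 0.33  0.11 -0.67  1.82  0.07  1.24 -0.49] F [ 0.3 -1.  -0.2] w 0.0856 g 0.0
need tool units total [ 1.91 -0.01  0.06]
[[312.  61.]
 [312.  81.]
 [313. 230.]]
212 0
```

View pics/w2c.png

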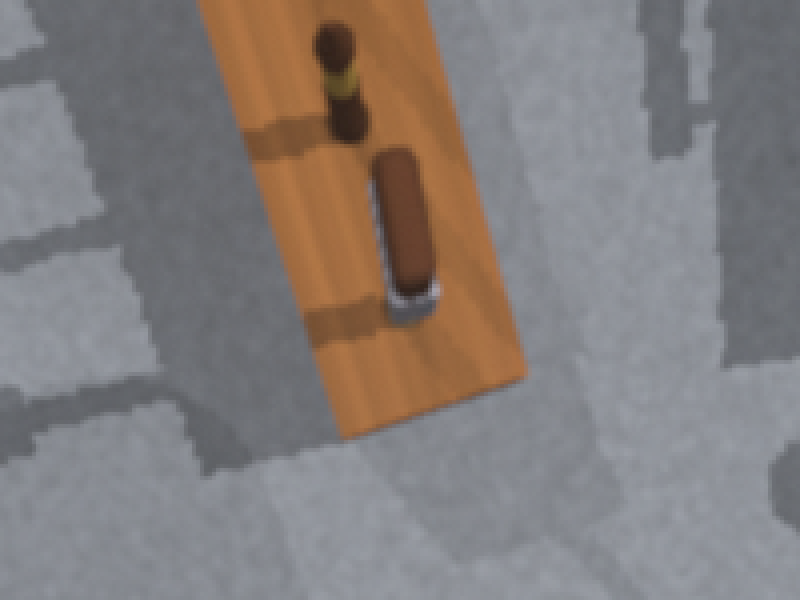

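```bash
python3 - <<'E'
from h import *
import json
k=json.load(open("w2.json"))
q=lambda u,v:(u/4+212-.4,v/4-.4)
a=onz(k,q(393,150),.221);b=onz(k,q(414,293),.221);c=onz(k,q(404,222),.221)
print(a,b,c,"len",np.linalg.norm(a-b),"dir deg",np.degrees(np.arctan2(*(a-b)[1::-1])))
w=[onz(k,q(*p),.221) for p in((384,222),(426,222))];print("thick",np.linalg.norm(w[0]-w[1]))
T=cams.get_calibration("top")
print("tri",tri([(k,q(404,222)),(T,(168/3.636+219.6,313/3.636+119.6))]))
print("ferr near edge z.195",onz(k,q(413,300),.195))
bc=[onz(k,q(*p),.06) for p in((345,438),(526,376),(433,0),(200,0))];print(np.round(bc,4))
e=bc[2]-bc[1];print("block yaw",np.degrees(np.arctan2(-e[0],e[1])), "near-edge mid",(bc[0]+bc[1])/2)
E
```

```text
[0.51031826 0.21788076 0.221     ] [0.51127565 0.19060485 0.221     ] [0.51088015 0.20436893 0.221     ] len 0.027292702125555974 dir deg 92.01026940552781
thick 0.008733919761499575
tri [0.51011653 0.20285945 0.21630414]
ferr near edge z.195 [0.51144276 0.19220168 0.195     ]
[[0.4845 0.1652 0.06  ]
 [0.5508 0.1779 0.06  ]
 [0.5316 0.2952 0.06  ]
 [0.4571 0.3046 0.06  ]]
block yaw 9.251082564149497 near-edge mid [0.51763559 0.17152246 0.06      ]
```

The close crop confirms the wide brush: bristles span (394,150)–(414,295), silver ferrule below, and the liner is separate at (340,60). I'm turning to align and descending.

send_rows(rows=[{"gripper":1,"tx":0,"ty":0,"tz":0,"roll":-0.9},{"gripper":1,"tx":0,"ty":0,"tz":0,"roll":-0.9},{"gripper":1,"tx":0.5,"ty":0.1,"tz":0,"roll":0},{"gripper":1,"tx":0.7,"ty":0.1,"tz":0,"roll":0},{"gripper":1,"tx":0.5,"ty":0.1,"tz":0,"roll":0},{"gripper":1,"tx":0.26,"ty":0,"tz":0.3,"roll":0},{"gripper":1,"tx":0,"ty":0,"tz":0.5,"roll":0},{"gripper":1,"tx":0,"ty":0,"tz":0.5,"roll":0},{"gripper":1,"tx":0,"ty":0,"tz":0.5,"roll":0},{"gripper":1,"tx":0,"ty":0,"tz":0.5,"roll":0},{"gripper":1,"tx":0,"ty":0,"tz":0.4,"roll":0},{"gripper":1,"tx":0,"ty":0,"tz":0.22,"roll":0}])

```text
time: 7.18
position: [0.5111, 0.2011, 0.1569]
ee_rot: [-2.191, -2.251, 0.002]
contact_force: [0.5, -0.1, 0.9]
width: 0.0853
grip_force: 0.0
```

```bash
python3 - <<'E'
from h import *
go([.511,.2045,.156])
im=cams.capture("wrist");cv2.imwrite("pics/w3.png",im[100:340,170:490])
E
```

```text
t 7.17 tcp [0.5111 0.2011 0.1569] yangle 1.6 tilt 0.09 j [ 0.09  0.39 -0.71  1.93  0.31  0.94 -0.74] F [ 0.5 -0.1  0.9] w 0.0853 g 0.0
need tool units total [0.06 0.   0.02]
```

View pics/w3.png

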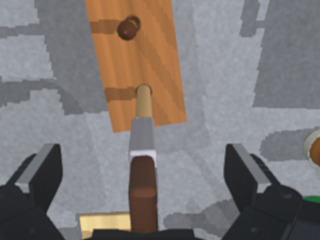

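The ferrule sits at (143,135), between the fingers at (40,180) and (245,180). I'm closing.

send_rows(rows=[{"gripper":0,"tx":0.05,"ty":0,"tz":0.02,"roll":0},{"gripper":0,"tx":0,"ty":0,"tz":0,"roll":0},{"gripper":0,"tx":0,"ty":0,"tz":0,"roll":0},{"gripper":0,"tx":0,"ty":0,"tz":0,"roll":0},{"gripper":0,"tx":0,"ty":0,"tz":0,"roll":0},{"gripper":0,"tx":0,"ty":0,"tz":0,"roll":0},{"gripper":0,"tx":0,"ty":0,"tz":0,"roll":0},{"gripper":0,"tx":0,"ty":0,"tz":0,"roll":0}])

```text
time: 8.22
position: [0.5111, 0.2061, 0.1574]
ee_rot: [2.189, 2.253, 0.001]
contact_force: [-0.4, -0.8, 5.7]
width: 0.0114
grip_force: 58.8
```

send_rows(rows=[{"gripper":0,"tx":0,"ty":0,"tz":-0.1,"roll":0},{"gripper":0,"tx":0,"ty":0,"tz":-0.2,"roll":0},{"gripper":0,"tx":0,"ty":0,"tz":-0.3,"roll":0},{"gripper":0,"tx":0,"ty":0,"tz":-0.3,"roll":0},{"gripper":0,"tx":0,"ty":0,"tz":-0.3,"roll":0},{"gripper":0,"tx":0,"ty":0,"tz":-0.3,"roll":0},{"gripper":0,"tx":0,"ty":0,"tz":-0.3,"roll":0},{"gripper":0,"tx":0,"ty":0,"tz":-0.2,"roll":0},{"gripper":0,"tx":0,"ty":0,"tz":0,"roll":0}])

```text
time: 9.35
position: [0.5112, 0.2061, 0.2778]
ee_rot: [2.188, 2.253, 0.002]
contact_force: [-0.2, 0.1, -1.3]
width: 0.011
grip_force: 58.4
```

```bash
python3 - <<'E'
from h import *
go([.483,-.0155,.28])
k=cams.get_calibration("wrist")
im=cams.capture("wrist");cv2.imwrite("pics/w4.png",im)
print(proj(k,[[.511,.206,.12]]))
E
```

```text
t 9.35 tcp [0.5112 0.2061 0.2778] yangle 1.7 tilt 0.07 j [ 0.14  0.26 -0.75  1.8   0.19  1.16 -0.65] F [-0.2  0.1 -1.3] w 0.011 g 58.4
need tool units total [-3.68 -0.58 -0.04]
[[312.68512689 180.73419797]]
```

View pics/w4.png

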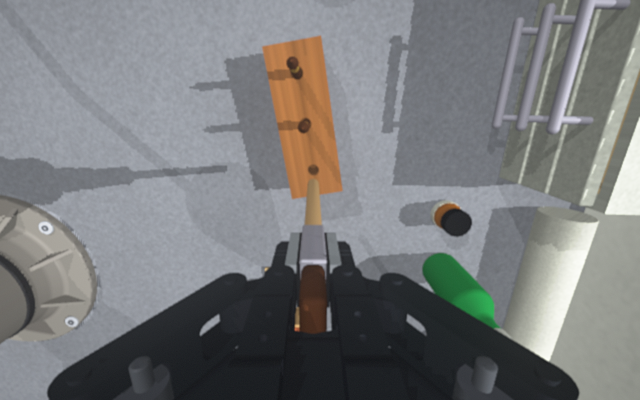

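The wrist view shows the brush gripped upright, with its foot at about (314,182), clear of the block. I'm moving past the well so the wrist camera looks straight down into it.

send_rows(rows=[{"gripper":0,"tx":-0.3,"ty":0,"tz":0,"roll":0},{"gripper":0,"tx":-0.6,"ty":-0.1,"tz":0,"roll":0},{"gripper":0,"tx":-0.7,"ty":-0.1,"tz":0,"roll":0},{"gripper":0,"tx":-0.7,"ty":-0.1,"tz":0,"roll":0},{"gripper":0,"tx":-0.7,"ty":-0.1,"tz":0,"roll":0},{"gripper":0,"tx":-0.7,"ty":-0.1,"tz":0,"roll":0},{"gripper":0,"tx":-0.7,"ty":-0.07,"tz":0,"roll":0},{"gripper":0,"tx":-0.5,"ty":0,"tz":0,"roll":0},{"gripper":0,"tx":-0.2,"ty":0,"tz":0,"roll":0},{"gripper":0,"tx":0,"ty":0,"tz":0,"roll":0}])

```text
time: 10.65
position: [0.4855, -0.1009, 0.2764]
ee_rot: [-2.189, -2.252, 0.0]
contact_force: [1.0, 0.4, -0.9]
width: 0.0115
grip_force: 58.4
```

```bash
python3 - <<'E'
from h import *
import json
where()
k=cams.get_calibration("wrist");im=cams.capture("wrist");cv2.imwrite("pics/w5.png",im)
json.dump({a:np.array(b).tolist() for a,b in k.items()},open("w5.json","w"))
p=proj(k,[[.483,-.0155,.078]])[0].round().astype(int);print(p)
x0,y0=max(p[0]-75,0),max(p[1]-55,0);print(x0,y0)
cv2.imwrite("pics/w5c.png",cv2.resize(im[y0:y0+110,x0:x0+150],None,fx=5,fy=5,interpolation=3))
E
```

```text
t 10.65 tcp [ 0.4855 -0.1009  0.2764] yangle 1.6 tilt 0.05 j [ 0.6   0.13 -0.57  1.91  0.08  1.12  0.03] F [ 1.   0.4 -0.9] w 0.0115 g 58.4
[313 101]
238 46
```

View pics/w5c.png

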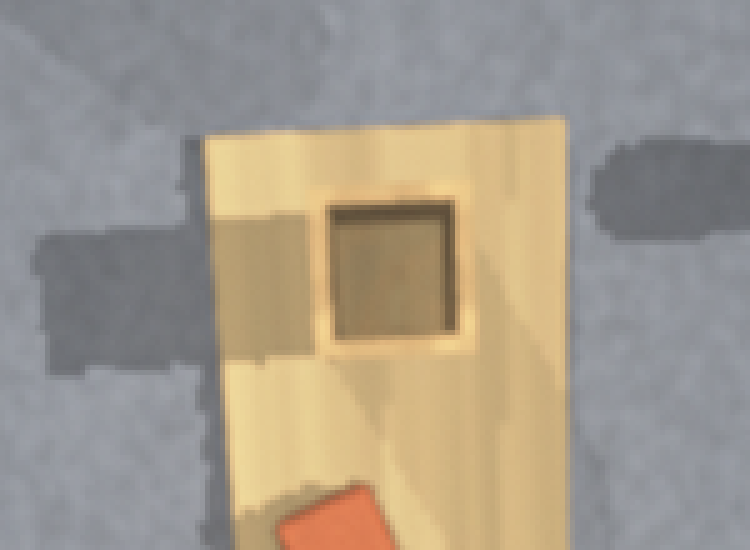

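The well's inner opening spans (327,203)–(460,340), centre (394,270); it is empty.

```bash
python3 - <<'E'
from h import *
import json
k=json.load(open("w5.json"))
q=lambda u,v:(u/5+238-.4,v/5+46-.4)
w=onz(k,q(394,270),.078);print(w)
c=[onz(k,q(*p),.078) for p in((327,203),(455,200),(460,338),(334,341))];print(np.mean(c,0),np.linalg.norm(c[0]-c[1]),np.linalg.norm(c[1]-c[2]))
a,b=onz(k,q(205,138),.008),onz(k,q(567,119),.008);e=b-a;print("caddy yaw",np.degrees(np.arctan2(e[1],e[0])),a,b,np.linalg.norm(e))
ey=np.array([-e[1],e[0],0])/np.linalg.norm(e);m=(a+b)/2;print("well pred",m-.04*ey,"socket pred",m-.23*ey)
go([w[0],w[1],.28])
E
```

```text
[ 0.48675907 -0.01389376  0.078     ]
[ 0.48677407 -0.0142126   0.078     ] 0.02937077636750213 0.030403492950097803
caddy yaw 4.40152505843173 [0.43477473 0.02122545 0.008     ] [0.5332995  0.02880916 0.008     ] 0.09881620674752419
well pred [ 0.48710694 -0.01486473  0.008     ] socket pred [ 0.5016886  -0.20430436  0.008     ]
t 10.7 tcp [ 0.4856 -0.1     0.2766] yangle 1.7 tilt 0.05 j [ 0.6   0.13 -0.57  1.91  0.08  1.12  0.03] F [ 0.3  0.  -1.6] w 0.0114 g 58.4
need tool units total [ 1.43  0.06 -0.06]
```

send_rows(rows=[{"gripper":0,"tx":0.3,"ty":0.03,"tz":0,"roll":0},{"gripper":0,"tx":0.5,"ty":0.03,"tz":0,"roll":0},{"gripper":0,"tx":0.4,"ty":0,"tz":0,"roll":0},{"gripper":0,"tx":0.23,"ty":0,"tz":0,"roll":0},{"gripper":0,"tx":0,"ty":0,"tz":0,"roll":0},{"gripper":0,"tx":0,"ty":0,"tz":0.3,"roll":0},{"gripper":0,"tx":0,"ty":0,"tz":0.4,"roll":0},{"gripper":0,"tx":0,"ty":0,"tz":0.3,"roll":0},{"gripper":0,"tx":0,"ty":0,"tz":0.2,"roll":0}])

```text
time: 11.82
position: [0.4863, -0.0155, 0.2035]
ee_rot: [-2.189, -2.252, 0.001]
contact_force: [-0.7, 0.3, -0.5]
width: 0.0117
grip_force: 58.5
```

```bash
python3 - <<'E'
from h import *
go([.4868,-.0142,.157])
im=cams.capture("scene");cv2.imwrite("pics/s2.png",cv2.resize(im[150:270,230:350],None,fx=5,fy=5,interpolation=3))
E
```

```text
t 11.82 tcp [ 0.4863 -0.0155  0.2035] yangle 1.6 tilt 0.07 j [ 0.47  0.2  -0.63  2.02  0.14  0.97 -0.21] F [-0.7  0.3 -0.5] w 0.0117 g 58.5
need tool units total [0.02 0.01 0.78]
```

View pics/s2.png

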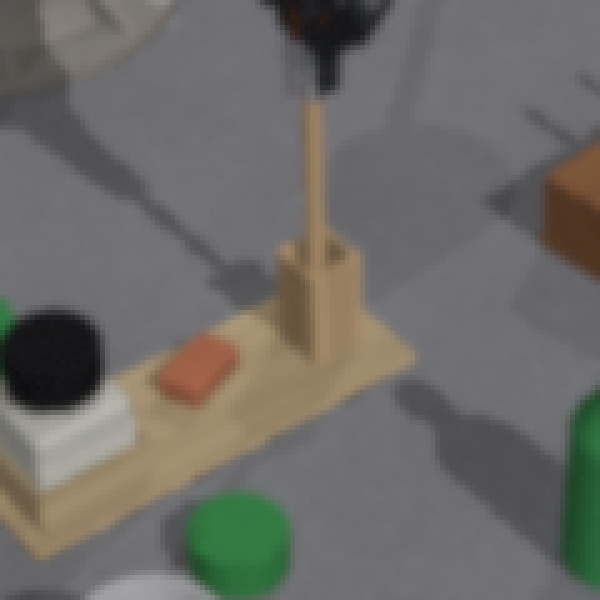

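The handle enters the well cleanly at (317,240). I'm lowering and releasing.

send_rows(rows=[{"gripper":0,"tx":0,"ty":0,"tz":0.3,"roll":0},{"gripper":0,"tx":0,"ty":0,"tz":0.3,"roll":0},{"gripper":0,"tx":0,"ty":0,"tz":0.14,"roll":0},{"gripper":0,"tx":0,"ty":0,"tz":0.03,"roll":0},{"gripper":0,"tx":0,"ty":0,"tz":0,"roll":0}])

```text
time: 12.5
position: [0.4869, -0.015, 0.1589]
ee_rot: [2.189, 2.254, 0.0]
contact_force: [1.1, 0.2, -0.4]
width: 0.0113
grip_force: 58.5
```

send_rows(rows=[{"gripper":0,"tx":0,"ty":0,"tz":0.04,"roll":0},{"gripper":0,"tx":0,"ty":0,"tz":0,"roll":0}])

```text
time: 12.75
position: [0.4868, -0.0151, 0.1565]
ee_rot: [2.189, 2.253, 0.0]
contact_force: [-0.1, -0.5, -0.7]
width: 0.0108
grip_force: 58.5
```

send_rows(rows=[{"gripper":0.2,"tx":0,"ty":0,"tz":0,"roll":0},{"gripper":0.2,"tx":0,"ty":0,"tz":0,"roll":0},{"gripper":0.5,"tx":0,"ty":0,"tz":0,"roll":0},{"gripper":1,"tx":0,"ty":0,"tz":0,"roll":0},{"gripper":1,"tx":0,"ty":0,"tz":0,"roll":0},{"gripper":1,"tx":0,"ty":0,"tz":0,"roll":0},{"gripper":1,"tx":0,"ty":0,"tz":0,"roll":0},{"gripper":1,"tx":0,"ty":0,"tz":0,"roll":0}])

```text
time: 13.75
position: [0.4867, -0.015, 0.1563]
ee_rot: [-2.189, -2.254, -0.0]
contact_force: [-0.2, -0.7, -0.5]
width: 0.0853
grip_force: 0.0
```

```bash
python3 - <<'E'
from h import *
where()
im=cams.capture("wrist");cv2.imwrite("pics/w6.png",im[100:400,150:490])
E
```

```text
t 13.75 tcp [ 0.4867 -0.015   0.1563] yangle 1.7 tilt 0.0 j [ 0.44  0.26 -0.62  2.06  0.2   0.87 -0.26] F [-0.2 -0.7 -0.5] w 0.0853 g 0.0
```

View pics/w6.png

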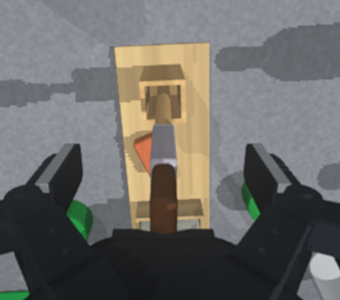

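The brush stands free and upright in the well, ferrule at (163,140), not touching the fingers at (65,190) and (260,190). I'm rising and moving over the jar.

send_rows(rows=[{"gripper":1,"tx":0,"ty":0,"tz":-0.2,"roll":0},{"gripper":1,"tx":0,"ty":0,"tz":-0.4,"roll":0},{"gripper":1,"tx":0,"ty":0,"tz":-0.6,"roll":0},{"gripper":1,"tx":0,"ty":0,"tz":-0.7,"roll":0},{"gripper":1,"tx":0,"ty":0,"tz":-0.5,"roll":0},{"gripper":1,"tx":-0.4,"ty":0.05,"tz":0,"roll":0},{"gripper":1,"tx":-0.6,"ty":0.05,"tz":0,"roll":0},{"gripper":1,"tx":-0.7,"ty":0.05,"tz":0,"roll":0},{"gripper":1,"tx":-0.7,"ty":0,"tz":0,"roll":0},{"gripper":1,"tx":-0.5,"ty":0,"tz":0,"roll":0},{"gripper":1,"tx":-0.25,"ty":0,"tz":0,"roll":0},{"gripper":1,"tx":0,"ty":0,"tz":0,"roll":0}])

```text
time: 15.3
position: [0.5012, -0.2038, 0.3006]
ee_rot: [-2.19, -2.253, -0.001]
contact_force: [-0.1, 0.4, 0.0]
width: 0.0853
grip_force: 0.0
```

```bash
python3 - <<'E'
from h import *
import json
go([.501,-.204,.077])
k1=json.load(open("w1.json"));T=cams.get_calibration("top")
print("w1 cap top",onz(k1,(344.5,120.3),.11),"top",onz(T,(613/3.636+219.6,332/3.636+119.6),.11))
k=cams.get_calibration("wrist");im=cams.capture("wrist");cv2.imwrite("pics/w7.png",im)
for n in("cap","brush"):print(n,[(round(d["score"],2),np.round(d["rect"],1).tolist(),onz(k,d["rect"][:2],.11).round(4).tolist()) for d in cams.search_frame("wrist",n)[:4]])
# dark blob of the cap between the fingers
print("pred cap",proj(k,[[.501,-.204,.11]]).round(1))
E
```

```text
t 15.3 tcp [ 0.5012 -0.2038  0.3006] yangle 1.6 tilt 0.02 j [ 0.7   0.18 -0.49  1.8   0.09  1.18  0.21] F [-0.1  0.4  0. ] w 0.0853 g 0.0
need tool units total [-0.   -0.    3.73]
w1 cap top [ 0.50015868 -0.20236087  0.11      ] top [ 0.49846663 -0.20155361  0.11      ]
cap [(0.74, [310.9, 173.3, 50.8, 50.3], [0.4987, -0.2028, 0.11]), (0.56, [390.9, 130.9, 44.7, 39.7], [0.5911, -0.1494, 0.11]), (0.56, [228.8, 155.2, 49.0, 43.4], [0.3994, -0.1834, 0.11])]
brush [(0.61, [303.5, 9.6, 14.2, 16.1], [0.4863, -0.0288, 0.11])]
pred cap [[312.8 174.3]]
```

View pics/w7.png

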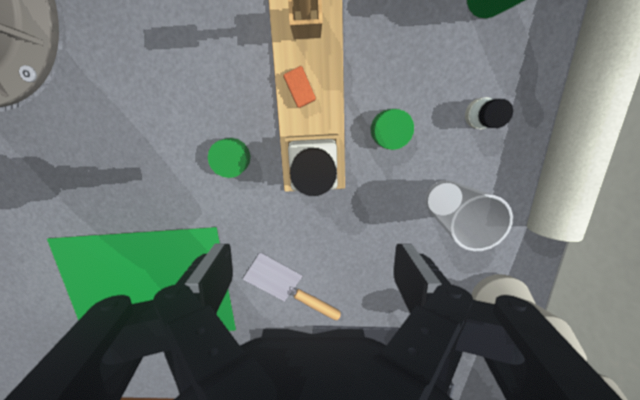

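The black cap is at (313,172) under the gripper, with green caps off to the sides at (229,158) and (392,129). The estimate is good to about 2 mm, so I'm descending.

send_rows(rows=[{"gripper":1,"tx":0.02,"ty":0,"tz":0.4,"roll":0},{"gripper":1,"tx":0,"ty":0,"tz":0.6,"roll":0},{"gripper":1,"tx":0,"ty":0,"tz":0.6,"roll":0},{"gripper":1,"tx":0,"ty":0,"tz":0.6,"roll":0},{"gripper":1,"tx":0,"ty":0,"tz":0.5,"roll":0},{"gripper":1,"tx":0,"ty":0,"tz":0.4,"roll":0},{"gripper":1,"tx":0,"ty":0,"tz":0.3,"roll":0},{"gripper":1,"tx":0,"ty":0,"tz":0.2,"roll":0},{"gripper":1,"tx":0,"ty":0,"tz":0.13,"roll":0},{"gripper":1,"tx":0,"ty":0,"tz":0,"roll":0}])

```text
time: 16.7
position: [0.5012, -0.2024, 0.0764]
ee_rot: [-2.189, -2.254, 0.0]
contact_force: [-0.3, 0.1, 0.4]
width: 0.0852
grip_force: 0.0
```

send_rows(rows=[{"gripper":0.5,"tx":0,"ty":0,"tz":0,"roll":0},{"gripper":0.4,"tx":0,"ty":0,"tz":0,"roll":0},{"gripper":0,"tx":0,"ty":0,"tz":0,"roll":0},{"gripper":0,"tx":0,"ty":0,"tz":0,"roll":0},{"gripper":0,"tx":0,"ty":0,"tz":0,"roll":0},{"gripper":0,"tx":0,"ty":0,"tz":0,"roll":0}])

```text
time: 17.45
position: [0.5015, -0.2027, 0.0774]
ee_rot: [2.188, 2.253, 0.0]
contact_force: [-2.3, 0.3, 9.0]
width: 0.0567
grip_force: 62.9
```

```bash
python3 - <<'E'
from h import *
s,M=where();print(np.round(s["wrist_torque"],3))
E
```

```text
t 17.45 tcp [ 0.5015 -0.2027  0.0774] yangle 1.7 tilt 0.05 j [ 0.63  0.44 -0.44  2.01  0.27  0.74  0.05] F [-2.3  0.3  9. ] w 0.0567 g 62.9
[0.203 0.673 0.054]
```

send_rows(rows=[{"gripper":0,"tx":0,"ty":0,"tz":0,"roll":-0.5},{"gripper":0,"tx":0,"ty":0,"tz":0,"roll":-0.5},{"gripper":0,"tx":0,"ty":0,"tz":0,"roll":-0.5},{"gripper":0,"tx":0,"ty":0,"tz":0,"roll":-0.5}])

```text
time: 17.95
position: [0.5016, -0.2028, 0.0774]
ee_rot: [1.983, 2.435, 0.0]
contact_force: [-2.0, -0.0, 7.3]
width: 0.0573
grip_force: 63.0
```

```bash
python3 - <<'E'
from h import *
s,M=where();print(np.round(s["wrist_torque"],3))
E
```

```text
t 17.95 tcp [ 0.5016 -0.2028  0.0774] yangle 11.7 tilt 0.07 j [ 0.66  0.44 -0.48  2.01  0.3   0.75  0.2 ] F [-2.  -0.   7.3] w 0.0573 g 63.0
[ 0.055  0.529 -0.894]
```

send_rows(rows=[{"gripper":0,"tx":0,"ty":0,"tz":0,"roll":-0.7},{"gripper":0,"tx":0,"ty":0,"tz":0,"roll":-0.7},{"gripper":0,"tx":0,"ty":0,"tz":0,"roll":-0.7},{"gripper":0,"tx":0,"ty":0,"tz":0,"roll":-0.7},{"gripper":0,"tx":0,"ty":0,"tz":0,"roll":-0.7},{"gripper":0,"tx":0,"ty":0,"tz":0,"roll":-0.7},{"gripper":0,"tx":0,"ty":0,"tz":0,"roll":-0.7},{"gripper":0,"tx":0,"ty":0,"tz":0,"roll":-0.7},{"gripper":0,"tx":0,"ty":0,"tz":0,"roll":-0.7},{"gripper":0,"tx":0,"ty":0,"tz":0,"roll":-0.7}])

```text
time: 19.2
position: [0.5017, -0.203, 0.0774]
ee_rot: [1.158, 2.919, -0.0]
contact_force: [-1.0, 0.8, 6.2]
width: 0.0569
grip_force: 62.8
```

```bash
python3 - <<'E'
from h import *
s,M=where();print(np.round(s["wrist_torque"],3))
E
```

```text
t 19.2 tcp [ 0.5017 -0.203   0.0774] yangle 46.7 tilt 0.09 j [ 0.77  0.47 -0.62  2.    0.39  0.78  0.73] F [-1.   0.8  6.2] w 0.0569 g 62.8
[-0.075  0.224 -0.582]
```

send_rows(rows=[{"gripper":0,"tx":0,"ty":0,"tz":0,"roll":-0.6},{"gripper":0,"tx":0,"ty":0,"tz":0,"roll":-0.6},{"gripper":0,"tx":0,"ty":0,"tz":0,"roll":-0.6},{"gripper":0,"tx":0,"ty":0,"tz":0,"roll":-0.6},{"gripper":0,"tx":0,"ty":0,"tz":0,"roll":0}])

```text
time: 19.82
position: [0.5017, -0.2029, 0.0774]
ee_rot: [0.847, 3.024, -0.001]
contact_force: [-1.2, -1.2, 7.0]
width: 0.0571
grip_force: 63.0
```

```bash
python3 - <<'E'
from h import *
s,M=where();print(np.round(s["wrist_torque"],3))
E
```

```text
t 19.82 tcp [ 0.5017 -0.2029  0.0774] yangle 58.7 tilt 0.08 j [ 0.81  0.49 -0.67  2.    0.42  0.79  0.92] F [-1.2 -1.2  7. ] w 0.0571 g 63.0
[-0.     0.283  0.071]
```

The torque has dropped to about zero, so the thread has let go. Gentle test lift.

send_rows(rows=[{"gripper":0,"tx":0,"ty":0,"tz":-0.04,"roll":0},{"gripper":0,"tx":0,"ty":0,"tz":-0.04,"roll":0},{"gripper":0,"tx":0,"ty":0,"tz":-0.04,"roll":0},{"gripper":0,"tx":0,"ty":0,"tz":0,"roll":0}])

```text
time: 20.32
position: [0.5012, -0.2026, 0.0839]
ee_rot: [0.848, 3.025, -0.0]
contact_force: [0.5, -0.5, -0.1]
width: 0.0569
grip_force: 63.8
```

send_rows(rows=[{"gripper":0,"tx":0,"ty":0,"tz":-0.1,"roll":0},{"gripper":0,"tx":0,"ty":0,"tz":-0.1,"roll":0},{"gripper":0,"tx":0,"ty":0,"tz":-0.1,"roll":0},{"gripper":0,"tx":0,"ty":0,"tz":-0.1,"roll":0},{"gripper":0,"tx":0,"ty":0,"tz":-0.15,"roll":0},{"gripper":0,"tx":0,"ty":0,"tz":-0.15,"roll":0},{"gripper":0,"tx":0,"ty":0,"tz":-0.1,"roll":0},{"gripper":0,"tx":0,"ty":0,"tz":0,"roll":0},{"gripper":0,"tx":0,"ty":0,"tz":0,"roll":0}])

```text
time: 21.45
position: [0.501, -0.2025, 0.1315]
ee_rot: [-0.848, -3.025, -0.0]
contact_force: [-0.2, 0.2, -0.5]
width: 0.057
grip_force: 63.8
```

```bash
python3 - <<'E'
from h import *
s,M=where()
im=cams.capture("scene");cv2.imwrite("pics/s3.png",cv2.resize(im[140:280,200:340],None,fx=4.2,fy=4.2,interpolation=3))
E
```

```text
t 21.45 tcp [ 0.501  -0.2025  0.1315] yangle 58.7 tilt 0.02 j [ 0.85  0.41 -0.72  1.97  0.34  0.89  0.98] F [-0.2  0.2 -0.5] w 0.057 g 63.8
```

View pics/s3.png

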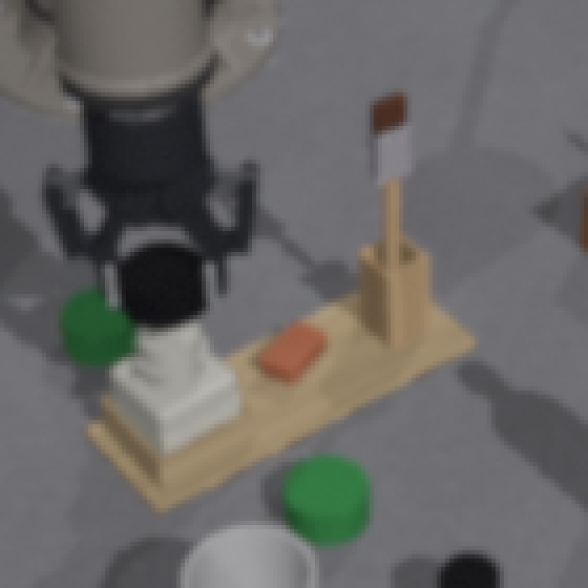

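The black cap is held at (163,285) above the jar's open white neck at (165,350). The jar is down in its socket, the brush stands in the well at (392,200), and the pastel is in place. Handing in.

```bash
python3 -c "
from plant import r
print(r.finish_job())"
```

```text
the job is handed in; nothing more can be done
None
```

I handed the job in at about 21.5 s: the wide brush stands released in the caddy's well, and the black cap is unscrewed and held level about 27 mm above the open jar, which is still down in its socket. The last picture shows the brush, cap, jar and pastel in place, but I did not re-check the other bystanders in it, and no verdict came back.

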